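# Swap the reader trays: slide tray home, bottle tray out

### The arm

A 6-joint arm with a two-finger parallel gripper is mounted at the origin on a cart in front of the work surface, level with it; the furniture and walls round the work are solid. World frame = base frame: x ahead of the robot, y to its left, z up, the work surface at z = 0. Lengths are in m, angles in rad, forces in N, time in s.
With the tool pointing down it reaches from about 0.3 to 0.875 m from the base axis. Payload 6.4 kg.
Tool frame: the origin (TCP) lies midway between the tips of the shut fingers; the grasp point (between the pads) lies 19 mm behind it; z points along the fingers, y is the direction in which the jaws open and shut (so a half turn about z gives the same grasp; the last joint's range is limited). The gripper opens to 88 mm and grips with 3 to 60 N. Pads are 18 mm wide; open, the fingers measure 123 mm over their backs; the gripper's body (75 mm by 187 mm) begins 45 mm behind the grasp point.
Start: joints at [-1.413, 0.181, 1.607, -0, 1.354, -0.206], TCP at [0.205, -0.537, 0.239] pointing down, gripper open.
Joint ranges: [-2.99, 2.99], [-0.89, 2.07], [0.3, 2.58], [-1.14, 4.28], [0, 2.63], [-3.12, 3.12]. Speed limits (rad/s): [2.57, 2.57, 3.01, 3.14, 3.14, 3.14].

### API

Orientations are given as [roll, pitch, yaw] about the fixed x, y, z axes, in that order (R = Rz(yaw) Ry(pitch) Rx(roll)).
In Python, from rig import monitor, get_image, calibration, arm gives the robot as it stands.
- The arm moves only by the tool step_arm, never from a script. Its argument "commands" is a list that holds one entry, the list of rows, each a list of 7 numbers: the shift along the tool's x, y, z in mm, then the turn, a rotation vector about the tool's x, y, z in rad, then the finger opening in mm, from 0 to 88.1. A call has 1 to 12 rows; each row is the pose to reach, as a shift and turn from the pose measured when the call began, along the tool's axes at that moment; what a row does not reach only later rows make up. A row lasts 1/8 s, in which the tool goes at most 62.5 mm and 10.7 degrees, less where a joint would pass 70% of its speed; a pose out of reach is approached as far as the arm can. A call with a gripper value outside its range is refused whole. The fingers move at their own pace and stop on an object; "grip_force" is the grip in N (left out, the last holds). Time passes only in rows, so rows that repeat a pose let the fingers close. It gives the time, the measured TCP pose, the force and the opening at its end, in the units of the state.
- monitor.get_state(): the state, without advancing time (a new reading comes with each control period).
- get_image(name): name is "side" or "top" or "wrist"; returns (picture, depth): 420x560x3 uint8, red, green, blue; 420x560 float32, m along the optical axis (not along the pixel's ray), 0 where there is no reading.
- calibration(name): a dict with "K" (3x3 intrinsics, pixels), "R" (3x3) and "t" (3): a world point X has camera coordinates R X + t. Camera axes: x right, y down, z forward; pixel columns grow to the right and rows downward; lengths in m; the calibration is good to about 2 mm. A picture is of the moment at which its call begins: read the wrist's pose just before it. calibration takes no time and is no camera call; for the wrist camera it gives the pose at the moment of the call.
- arm.sign_off(): hands the job in, once; it reports no verdict.
The state is a dict: "time_s": time; "qpos": joint angles; "joint_vel": joint speeds; "joint_efforts": joint torques, N m; "position": TCP position; "ee_rot": TCP orientation; "contact_force": force on the tool from outside, world axes, zero at the start; "wrist_torque": the same for the moment, N m; "finger_gap": finger opening in m.
Only numpy, scipy, OpenCV 4.12 (cv2) and the standard library are available. Lean on these libraries where they do the work, as an engineer would, in place of code of your own. Each camera call takes 0.05 s, during which the arm holds its last target. There are 200 camera calls.

### The job

First push the slide tray, which was left standing out, fully home into its reader; then hook a fingertip behind the front lip of the bottle tray and draw that tray all the way out to its stop, with both bottles still standing in their wells. Work with the fingertips only and gently, without forcing a tray hard against its stop: do not pinch the bottle tray's front (stay off its outer face), do not touch the bottles, and leave the other things on the worktop where they are.

Things in the scene. Friction and masses are not known exactly. Their poses are not given: they have to be found in the camera images.
- slide_tray (a joint): Slide tray: white tray with three flat glass slides between low ribs, on a low fixed reader dock 116 mm wide; either dock may stand left or right. 0 = fully home, up to 0.070 m as it comes out toward the robot along the dock's -x; hard stops at both ends. Starts 40 to 65 mm out. About 1.5 N rail friction, no spring: it stays where left.
- slide_lip (a point): Middle of the top edge of the slide tray's front lip (moves with the tray), 54 mm above the worktop. Axes are the dock's: x level, from the lip into the dock (home is +x), y along the lip, z up. The lip is an upright wall 92 mm wide, 4 mm thick, 38 mm above the tray's floor, with a 3 mm face plate outside (outermost face 5 mm on the -x side of this point).
- bottle_tray (a joint): Bottle tray: same tray and dock, but holding two small brown bottles in a well block. 0 = fully home (its start), 0.070 m = fully out at the hard stop. About 1.5 N of rail friction, no spring. The grey 92 x 36 x 3 mm face plate with a blank card on the outside of its lip (top edge 5 mm below the lip's) is not to be touched.
- bottle_lip (a point): As point slide_lip, on the bottle tray, which is drawn out along -x. The lip's inside face is 2 mm on the +x side of this point; behind it the tray is free and flat, 88 mm wide, for 57 mm up to the well block; its floor is 38 mm below this point (16 mm above the worktop). Side walls rise 18 mm above the floor. The dock's reader arch (90 mm high) begins 102 mm behind the lip when home.
- bottle_l: Brown dropper bottle with black cap, 34 mm diameter, 78 mm high, loose, standing in the bottle tray's left well (10 mm deep) on the tray's floor, its axis 79 mm behind the lip point and 20.5 mm to the side (+y). Origin at the centre of its underside, z up its axis. Its cap is 40 mm higher than the lip.
- bottle_r: Brown dropper bottle with black cap, 34 mm diameter, 78 mm high, loose, standing in the bottle tray's right well (10 mm deep) on the tray's floor, its axis 79 mm behind the lip point and 20.5 mm to the side (-y). Origin at the centre of its underside, z up its axis. Its cap is 40 mm higher than the lip.
- vial: Bystander: white capillary vial with red cap, 19 mm diameter, 90 mm high, loose, standing between the two docks' fronts. Origin at the centre of its underside.
- buds: Bystander: clear round tub of cotton buds, 77 mm diameter, 80 mm high, loose, to the left of the left dock. Origin at the centre of its underside.
- slides_case: Bystander: closed flat green box, 86 x 165 x 34 mm, loose, at the left. Origin at the centre of its underside.
- puck: Bystander: flat black oval hand reader, 108 x 66 x 20 mm, loose, at the right. Origin at the centre of its underside.
Things that resemble listed ones, but are neither listed nor needed, are in the scene too. Leave any blue or green look-alike of the bottle_r alone.

How it is judged:
By the outcome, as a careful person would: the job done as asked, in the order asked, and still so for the second after the job is handed in, with the robot touching nothing.
It also fails if it takes over 40 s, if anything falls off the work surface, if the arm or the gripper's body presses on something with over 40 N, if the wrist force passes 120 N, or if a joint passes its speed limit or range.

## Working session

There is one attempt and no reset: what is moved stays moved. The work goes in short steps, Python scripts to look and compute and a tool call to move; the robot and the scene stay as the last step left them, time stands still between calls to the robot, and variables do not carry over. Pictures are saved under pics/ and viewed, about 8 in all and at most 12, crops included, and the job is handed in when it is done.

Besides the shell and the picture viewer there is one more tool, called after "Emit:" as name(argument=value, ...), one argument or row to a line, values as JSON. step_arm: Moves the arm, as the interface text tells. Its arguments: {"type":"object","properties":{"commands":{"type":"array","items":{"type":"array","items":{"type":"array","items":{"type":"number"}}}},"grip_force":{"type":"number"}},"required":["commands"]}

```bash
mkdir -p pics; ls
cat > h.py <<'E'
import numpy as np, cv2
from rig import monitor, get_image, calibration, arm
def snap(n,f):
    c=calibration(n); im,d=get_image(n); cv2.imwrite('pics/%s.png'%f,im[:,:,::-1]); np.savez('pics/%s.npz'%f,im=im,d=d,**{k:np.array(c[k]) for k in('K','R','t')}); return im,d,c
def load(f): z=np.load('pics/%s.npz'%f); return z['im'],z['d'],z
def ray(c,u,v,z):
    R=np.array(c['R']);o=-R.T@np.array(c['t']);w=R.T@np.linalg.inv(c['K'])@np.array([u,v,1.]);return o+w*(z-o[2])/w[2]
def cloud(d,c):
    v,u=np.mgrid[:d.shape[0],:d.shape[1]];p=np.stack([u,v,np.ones_like(u)],-1)@np.linalg.inv(c['K']).T*d[...,None]
    return (p-np.array(c['t']))@np.array(c['R'])
E
python3 - <<'E'
from h import *
s=monitor.get_state();print({k:np.round(v,3) for k,v in s.items()})
a=snap('top','top0')[0];b=snap('side','side0')[0]
for n in('top','side'):
    c=calibration(n);print(n,np.round(-np.array(c['R']).T@c['t'],3),np.round(c['R'],2).tolist())
E
```

```text
pics
{'time_s': np.float64(0.0), 'qpos': array([-1.413,  0.181,  1.608, -0.   ,  1.354, -0.206]), 'joint_vel': array([ 0.001, -0.   , -0.   , -0.002, -0.001, -0.   ]), 'joint_efforts': array([-0.0000e+00, -4.3386e+01, -3.4185e+01,  7.0000e-02,  3.8000e-02,
       -0.0000e+00]), 'position': array([ 0.205, -0.537,  0.238]), 'ee_rot': array([-3.14 , -0.   ,  0.364]), 'contact_force': array([ 0.227, -0.341, -0.531]), 'wrist_torque': array([ 0.014, -0.005, -0.001]), 'finger_gap': np.float64(0.088)}
top [ 0.186 -0.048  1.557] [[-0.01, -1.0, -0.0], [-0.98, 0.01, -0.22], [0.22, 0.0, -0.98]]
side [ 0.138 -1.277  0.901] [[0.96, -0.28, 0.02], [-0.14, -0.53, -0.83], [0.24, 0.8, -0.55]]
```

View pics/top0.png

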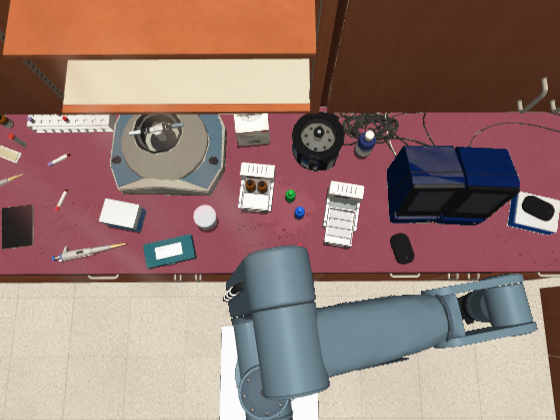

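View pics/side0.png

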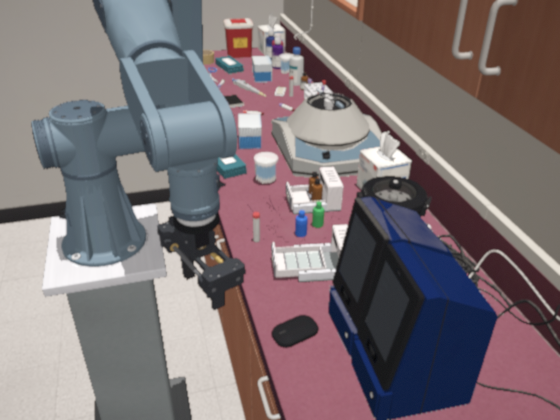

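Top view: the bottle tray with two brown bottles is at (257,190), left. The slide tray is at (342,215), right. Look-alike bottles are at (291,195) green and (299,212) blue. The vial with the red cap is at side (256,228), and the arm probably hides it in the top view. Next I'll crop close and measure the lips from depth.

Run:
```python
from h import *
im,d,c=load('top0');P=cloud(d,c)
cv2.imwrite('pics/crop0.png',cv2.resize(im[150:260,225:385,::-1],None,fx=5,fy=5,interpolation=cv2.INTER_CUBIC))
for nm,(u0,u1,v0,v1) in dict(bottle=(232,280,160,220),slide=(318,370,178,255)).items():
    Q=P[v0:v1,u0:u1].reshape(-1,3);I=im[v0:v1,u0:u1].reshape(-1,3)
    print(nm,'table z',np.median(Q[I[:,1]<70][:,2]))
    for lo,hi in((.01,.025),(.025,.042),(.046,.062),(.08,.1)):
        m=(Q[:,2]>lo)&(Q[:,2]<hi)&(I.min(1)>90);q=Q[m]
        if len(q)>4:
            r=cv2.minAreaRect((q[:,:2]*1000).astype(np.float32));print(lo,hi,len(q),np.round(q[:,:2].min(0),3),np.round(q[:,:2].max(0),3),np.round(r[0],1),np.round(r[1],1),round(r[2],1))
    q=Q[(Q[:,2]>.046)&(Q[:,2]<.062)&(I.min(1)>90)]
    q=q[q[:,0]<q[:,0].min()+.05]
    print(np.round(q[np.argsort(q[:,1])],3).tolist())
```

```text
bottle table z 0.06907859919876572
0.01 0.025 462 [ 0.534 -0.015] [0.657 0.108] [596.3  45.6] [114.9 114.4] 83.7
0.025 0.042 229 [ 0.53  -0.019] [0.652 0.107] [593.5  45.3] [115.4 123.3] 83.9
0.046 0.062 53 [ 0.53  -0.015] [0.647 0.096] [587.2  45.9] [111.6 108.4] 84.1
0.08 0.1 434 [ 0.633 -0.02 ] [0.69  0.097] [662.4  38.7] [116.2  48.3] 84.7
[[0.534, 0.009, 0.055], [0.535, 0.012, 0.052], [0.531, 0.016, 0.05], [0.535, 0.016, 0.05], [0.531, 0.019, 0.052], [0.535, 0.019, 0.049], [0.53, 0.022, 0.055], [0.534, 0.022, 0.055], [0.534, 0.026, 0.053], [0.532, 0.026, 0.046], [0.534, 0.029, 0.053], [0.539, 0.03, 0.047], [0.533, 0.032, 0.057], [0.532, 0.033, 0.05], [0.539, 0.033, 0.047], [0.539, 0.036, 0.049], [0.532, 0.036, 0.047], [0.534, 0.039, 0.055], [0.538, 0.04, 0.053], [0.538, 0.043, 0.054], [0.538, 0.05, 0.054], [0.535, 0.053, 0.051], [0.539, 0.054, 0.047], [0.535, 0.057, 0.053], [0.539, 0.057, 0.047], [0.539, 0.06, 0.05], [0.535, 0.064, 0.051], [0.539, 0.064, 0.047], [0.537, 0.067, 0.056], [0.542, 0.067, 0.052], [0.542, 0.07, 0.054], [0.541, 0.074, 0.054], [0.542, 0.077, 0.053], [0.5
[... 854 characters left out ...]
12, -0.25, 0.055], [0.412, -0.247, 0.051], [0.415, -0.244, 0.054], [0.409, -0.241, 0.048], [0.413, -0.241, 0.049], [0.416, -0.241, 0.052], [0.415, -0.237, 0.054], [0.412, -0.234, 0.052], [0.415, -0.234, 0.053], [0.416, -0.231, 0.049], [0.416, -0.227, 0.048], [0.413, -0.227, 0.048], [0.416, -0.224, 0.052], [0.419, -0.224, 0.053], [0.416, -0.221, 0.05], [0.419, -0.22, 0.052], [0.419, -0.217, 0.05], [0.416, -0.214, 0.048], [0.419, -0.214, 0.051], [0.416, -0.21, 0.051], [0.418, -0.209, 0.061], [0.419, -0.207, 0.05], [0.42, -0.204, 0.049], [0.423, -0.204, 0.05], [0.42, -0.201, 0.049], [0.423, -0.2, 0.052], [0.422, -0.197, 0.054], [0.422, -0.193, 0.055], [0.42, -0.19, 0.05], [0.422, -0.19, 0.054]]
```

View pics/crop0.png

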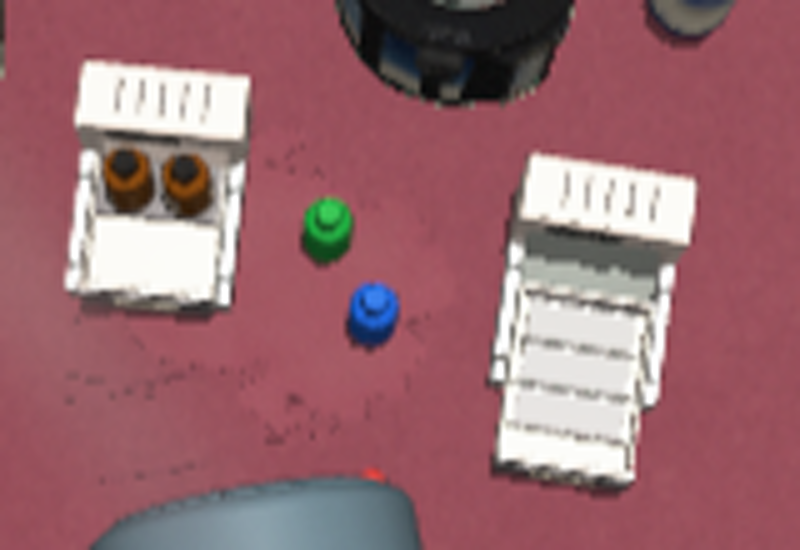

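The chosen targets agree with the given sizes: the bottle lip is about 102 mm in front of the arch (home), and the slide lip about 154 mm, so roughly 52 mm out. Next I'll check the vial from the side view.

Run:
```python
from h import *
im,d,c=load('side0');h=im.astype(int)
m=(h[...,0]>150)&(h[...,1]<90)&(h[...,2]<90);m[:190]=0;m[240:]=0
v,u=np.nonzero(m);print(len(u),u.mean(),v.mean(),v.min(),ray(c,u.mean(),v.mean(),.083), np.median(cloud(d,c)[m],0))
im,d,c=load('top0');print(ray(c,299.6,244.8,.088))
```

```text
12 255.91666666666666 216.33333333333334 215 [ 0.40206757 -0.10598663  0.083     ] [ 0.40197295 -0.10747214  0.08412197]
[ 0.40487496 -0.10312391  0.088     ]
```

Emit:
step_arm(
  commands=[
    [[30, -27, 0, 0, 0, 0.06, 60], [60, -54, 0, 0, 0, 0.13, 40], [95, -85, 0, 0, 0, 0.2, 20], [130, -116, 0, 0, 0, 0.28, 0], [165, -148, 0, 0, 0, 0.35, 0], [200, -179, 0, 0, 0, 0.42, 0], [235, -210, 0, 0, 0, 0.48, 0], [261, -234, 0, 0, 0, 0.524, 0], [261, -234, 0, 0, 0, 0.524, 0], [261, -234, 0, 0, 0, 0.524, 0]],
  ],
  grip_force=10,
)

```text
time_s: 1.35
position: [0.365, -0.2257, 0.2383]
ee_rot: [-3.14, 0.001, -0.159]
contact_force: [-0.8, -0.2, -0.2]
finger_gap: 0.0005
```

The vial is at (0.402, -0.106), clear of the path. I'll take a wrist picture before descending.

Run:
```python
from h import *
snap('wrist','w1');snap('top','top1')
im,d,c=load('w1');P=cloud(d,c)
print(-np.array(c['R']).T@c['t'])
m=(P[...,2]>.049)&(P[...,2]<.058)&(P[...,1]<-.17)&(P[...,1]>-.3)&(P[...,0]<.46)&(d>0)
q=P[m];print(len(q))
ax=np.array([np.cos(.16),-np.sin(.16)]);print(np.percentile((q[:,:2]-[.4155,-.2335])@ax,[2,25,50,75,98]),np.percentile((q[:,:2]-[.4155,-.2335])@[-ax[1],ax[0]],[1,99]))
print(np.polyfit(q[:,1],q[:,0],1),np.median(q,0))
```

```text
[ 0.44156358 -0.23873473  0.38436118]
630
[-0.00033426  0.00177645  0.00357779  0.00526051  0.00616794] [-0.04465609  0.04378823]
[0.17242882 0.4592367 ] [ 0.41900413 -0.23391545  0.05360735]
```

View pics/w1.png

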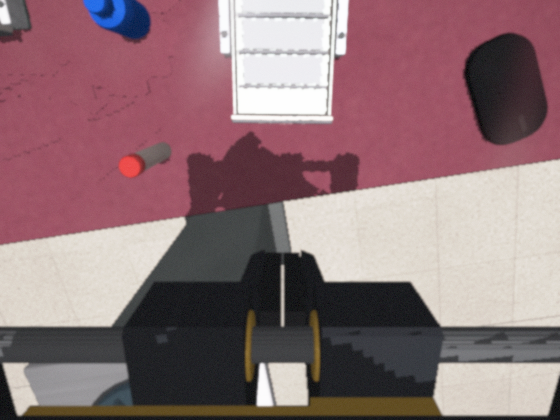

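The wrist view shows the slide lip at row ~118, columns 232–333, with the vial's red cap at (131,166) well to the side. The lip is at about (0.419, -0.234), yaw -0.17. Descending in front of it.

Emit:
step_arm(
  commands=[
    [[0, 0, 50, 0, 0, 0.01, 0], [0, 0, 100, 0, 0, 0.01, 0], [0, 0, 150, 0, 0, 0.01, 0], [5, 0, 185, 0, 0, 0.01, 0], [10, 0, 202, 0, 0, 0.01, 0], [20, 0, 202, 0, 0, 0.01, 0], [28, 0, 202, 0, 0, 0.01, 0], [28, 0, 202, 0, 0, 0.01, 0]],
  ],
)

```text
time_s: 2.45
position: [0.3936, -0.2315, 0.0374]
ee_rot: [3.141, -0.001, -0.171]
contact_force: [0.5, 0.7, -0.2]
finger_gap: 0.0005
```

Emit:
step_arm(
  commands=[
    [[4, 0, 0, 0, 0, 0, 0], [7, 0, 0, 0, 0, 0, 0], [10, 0, 0, 0, 0, 0, 0], [13, 0, 0, 0, 0, 0, 0], [16, 0, 0, 0, 0, 0, 0], [19, 0, 0, 0, 0, 0, 0], [22, 0, 0, 0, 0, 0, 0], [25, 0, 0, 0, 0, 0, 0], [25, 0, 0, 0, 0, 0, 0]],
  ],
)

```text
time_s: 3.58
position: [0.4186, -0.2359, 0.0374]
ee_rot: [3.141, -0.002, -0.171]
contact_force: [0.3, -0.6, 0.5]
finger_gap: 0.0008
```

```bash
cat >> h.py <<'E'
def lip(f,L,yaw,zr=(.049,.058),w=.05,r=(-.1,.1)):
    im,d,c=load(f);P=cloud(d,c);ax=np.array([np.cos(yaw),np.sin(yaw)]);q=P-[*L,0]
    a=q[...,:2]@ax;b=q[...,:2]@[-ax[1],ax[0]]
    m=(d>0)&(abs(b)<w)&(a>r[0])&(a<r[1])&(P[...,2]>zr[0])&(P[...,2]<zr[1])&(im.min(2)>90)
    return a[m],b[m]
E
python3 - <<'E'
from h import *
snap('wrist','w2');snap('top','top2')
for f in('w1','w2','top0','top1','top2'):
    a,b=lip(f,(.419,-.234),-.171);print(f,len(a),np.round(np.percentile(a,[2,25,50,75,98]),4) if len(a) else '')
    a,b=lip(f,(.419,-.234),-.171,(.088,.1),r=(.1,.25),w=.06);print('  arch',len(a),np.round(np.percentile(a,[2,10,50,98]),4) if len(a) else '')
E
```

```text
w1 630 [-0.0038 -0.0014  0.0001  0.0014  0.0026]
  arch 0 
w2 3050 [0.0137 0.0153 0.0167 0.0174 0.0179]
  arch 0 
top0 33 [-0.007  -0.005  -0.0037 -0.0026 -0.0015]
  arch 238 [0.1536 0.1565 0.1736 0.1953]
top1 9 [-0.0067 -0.0048 -0.0041 -0.0029 -0.0018]
  arch 246 [0.1531 0.1567 0.1739 0.195 ]
top2 0 
  arch 237 [0.1533 0.1571 0.1749 0.1959]
```

View pics/w2.png

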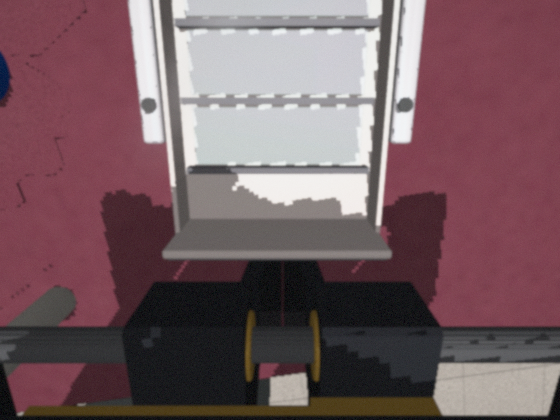

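The tray has moved about 16 mm, with the fingertips centred on the face (lip edge at row ~254, columns 165–390). About 35–40 mm remain.

Emit:
step_arm(
  commands=[
    [[3, 0, 0, 0, 0, 0, 0], [6, 0, 0, 0, 0, 0, 0], [9, 0, 0, 0, 0, 0, 0], [12, 0, 0, 0, 0, 0, 0], [15, 0, 0, 0, 0, 0, 0], [18, 0, 0, 0, 0, 0, 0], [21, 0, 0, 0, 0, 0, 0], [24, 0, 0, 0, 0, 0, 0], [27, 0, 0, 0, 0, 0, 0], [29, 0, 0, 0, 0, 0, 0], [30, 0, 0, 0, 0, 0, 0]],
  ],
)

```text
time_s: 5.05
position: [0.4482, -0.241, 0.0375]
ee_rot: [3.141, -0.002, -0.171]
contact_force: [-0.9, 0.6, -1.7]
finger_gap: 0.0004
```

Run:
```python
from h import *
s=monitor.get_state();print(s['contact_force'],s['position'])
snap('wrist','w3')
a,b=lip('w3',(.419,-.234),-.171);print(len(a),np.round(np.percentile(a,[2,50,98]),4),np.percentile(b,[2,98]))
a,b=lip('w3',(.419,-.234),-.171,(.084,.096),r=(.1,.25),w=.06);print('  arch',len(a),np.round(np.percentile(a,[2,10,50,98]),4) if len(a) else '')
```

```text
[-0.92077422  0.58655235 -1.67103763] [ 0.44818567 -0.24095555  0.0374874 ]
3066 [0.0436 0.0466 0.0478] [-0.04344436  0.0430204 ]
  arch 0
```

Emit:
step_arm(
  commands=[
    [[1, 0, 0, 0, 0, 0, 0], [2, 0, 0, 0, 0, 0, 0], [2.5, 0, 0, 0, 0, 0, 0]],
  ],
)

```text
time_s: 5.48
position: [0.4508, -0.2414, 0.0375]
ee_rot: [3.141, -0.002, -0.171]
contact_force: [-1.1, 1.6, -1.2]
finger_gap: 0.0004
```

Emit:
step_arm(
  commands=[
    [[0.5, 0, 0, 0, 0, 0, 0], [1, 0, 0, 0, 0, 0, 0], [1.5, 0, 0, 0, 0, 0, 0]],
  ],
)

```text
time_s: 5.85
position: [0.4522, -0.2417, 0.0375]
ee_rot: [3.141, -0.002, -0.171]
contact_force: [-1.8, 1.2, -0.6]
finger_gap: 0.0008
```

Emit:
step_arm(
  commands=[
    [[0.5, 0, 0, 0, 0, 0, 0], [1, 0, 0, 0, 0, 0, 0], [1.5, 0, 0, 0, 0, 0, 0]],
  ],
)

```text
time_s: 6.22
position: [0.4538, -0.242, 0.0375]
ee_rot: [3.141, -0.002, -0.171]
contact_force: [-2.0, -0.1, -1.7]
finger_gap: 0.0003
```

Emit:
step_arm(
  commands=[
    [[0.5, 0, 0, 0, 0, 0, 0], [1, 0, 0, 0, 0, 0, 0]],
  ],
)

```text
time_s: 6.48
position: [0.4548, -0.2421, 0.0375]
ee_rot: [3.141, -0.002, -0.171]
contact_force: [-1.9, 1.4, -1.1]
finger_gap: 0.0003
```

Emit:
step_arm(
  commands=[
    [[0.5, 0, 0, 0, 0, 0, 0], [1, 0, 0, 0, 0, 0, 0]],
  ],
)

```text
time_s: 6.72
position: [0.4558, -0.2423, 0.0375]
ee_rot: [3.141, -0.002, -0.171]
contact_force: [-0.7, 1.1, -0.8]
finger_gap: 0.0006
```

Run:
```python
from h import *
s=monitor.get_state();print(s['contact_force'],s['position'])
snap('wrist','w4')
a,b=lip('w4',(.419,-.234),-.171);print(len(a),np.round(np.percentile(a,[2,50,98]),4),np.percentile(b,[2,98]))
```

```text
[-0.67332795  1.11451525 -0.78947214] [ 0.45583854 -0.24231958  0.03754883]
3038 [0.0513 0.0543 0.0556] [-0.04342427  0.04305547]
```

Not at the stop yet. I'll continue in 0.5 mm rows and watch the force.

Emit:
step_arm(
  commands=[
    [[0.5, 0, 0, 0, 0, 0, 0], [1, 0, 0, 0, 0, 0, 0]],
  ],
)

```text
time_s: 7.02
position: [0.4569, -0.2425, 0.0375]
ee_rot: [3.141, -0.002, -0.171]
contact_force: [-2.1, 1.1, -0.9]
finger_gap: 0.0003
```

Emit:
step_arm(
  commands=[
    [[0.5, 0, 0, 0, 0, 0, 0], [1, 0, 0, 0, 0, 0, 0]],
  ],
)

```text
time_s: 7.28
position: [0.4572, -0.2425, 0.0375]
ee_rot: [3.141, -0.0, -0.171]
contact_force: [-7.0, 1.3, 3.4]
finger_gap: 0.0006
```

Emit:
step_arm(
  commands=[
    [[0.5, 0, 0, 0, 0, 0, 0], [1, 0, 0, 0, 0, 0, 0]],
  ],
)

```text
time_s: 7.52
position: [0.4572, -0.2425, 0.0375]
ee_rot: [-3.142, 0.002, -0.17]
contact_force: [-8.8, 0.5, 5.6]
finger_gap: 0.0004
```

Stop reached: the TCP stalled at 0.4572 with about 9 N. Backing off, lifting, then moving to look at the bottle tray.

Emit:
step_arm(
  commands=[
    [[-3, 0, 0, 0, 0, 0, 0], [-12, 0, 0, 0, 0, 0, 0], [-24, 0, 0, 0, 0, 0, 0], [-24, 0, -50, 0, 0, 0, 0], [-24, 0, -110, 0, 0, 0, 0], [-24, 0, -165, 0, 0, 0, 0], [-24, -50, -170, 0, 0, -0.02, 0], [-24, -105, -170, 0, 0, -0.04, 0], [-24, -160, -170, 0, 0, -0.06, 0], [-24, -215, -170, 0, 0, -0.07, 0], [-24, -265, -170, 0, 0, -0.071, 0], [-24, -298, -170, 0, 0, -0.071, 0]],
  ],
)

```text
time_s: 9.02
position: [0.4838, 0.0571, 0.2075]
ee_rot: [-3.141, 0.001, -0.098]
contact_force: [-0.3, -0.6, -0.1]
finger_gap: 0.0007
```

Emit:
step_arm(
  commands=[
    [[0, 0, 0, 0, 0, 0, 0], [0, 0, 0, 0, 0, 0, 0]],
  ],
)

```text
time_s: 9.28
position: [0.4833, 0.0567, 0.2073]
ee_rot: [-3.142, 0.002, -0.097]
contact_force: [0.8, -0.0, 0.0]
finger_gap: 0.0006
```

Run:
```python
from h import *
s=monitor.get_state();print(s['contact_force'],s['position'],s['ee_rot'])
snap('wrist','w5');snap('top','top5')
L=(.5375,.0515)
for f in('w5','top0','top5'):
    a,b=lip(f,L,-.1,r=(-.03,.04))
    if len(a):print(f,len(a),np.round(np.percentile(a,[2,50,98]),4),np.percentile(b,[2,98]),np.polyfit(b,a,1))
for f in('top0','top5'):
    for z in((.049,.058),):
        a,b=lip(f,(.419,-.234),-.171,z);print('slide',f,len(a),np.round(np.percentile(a,[2,50,98]),4) if len(a) else '')
```

```text
[ 0.84029377 -0.03700597  0.0391516 ] [0.48332901 0.05665804 0.20733553] [-3.14153505e+00  1.65488822e-03 -9.73269815e-02]
w5 752 [0.0003 0.0046 0.0069] [-0.04376699  0.04359541] [0.00705782 0.00421995]
top0 30 [-0.0041 -0.      0.0024] [-0.04091834  0.04091903] [ 0.02226017 -0.00040996]
top5 6 [-0.0038  0.0007  0.001 ] [-0.04257397 -0.02919243] [-0.19540053 -0.00693181]
slide top0 33 [-0.007  -0.0037 -0.0015]
slide top5 31 [0.0457 0.0498 0.052 ]
```

View pics/w5.png

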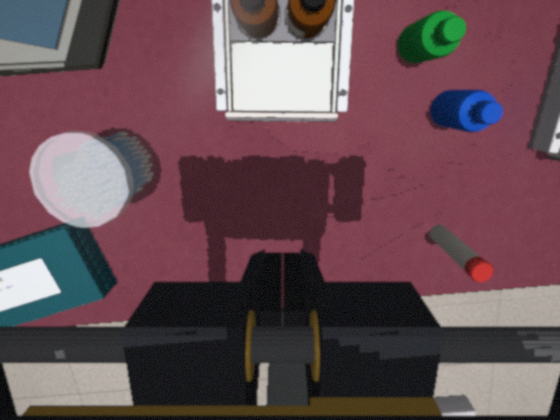

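The wrist view shows the bottle lip at row ~116 (columns 226–338), with free white floor between it and the wells at row ~40. The bottles are at (255,15) and (312,15), the buds at (80,180) and the vial at (480,270). The lip is at about (0.542, 0.051), yaw -0.107. Slide check from the top view: the lip moved 53.5 mm. Next I move 22 mm behind the lip and descend.

Emit:
step_arm(
  commands=[
    [[40, 0, 0, 0, 0, 0.009, 0], [81, 0, 0, 0, 0, 0.009, 0], [81, 0, 0, 0, 0, 0.009, 0], [81, 0, 50, 0, 0, 0.009, 0], [81, 0, 100, 0, 0, 0.009, 0], [81, 0, 130, 0, 0, 0.009, 0], [81, 0, 130, 0, 0, 0.009, 0]],
  ],
)

```text
time_s: 10.25
position: [0.5609, 0.0477, 0.0749]
ee_rot: [-3.141, 0.008, -0.109]
contact_force: [-0.1, -0.2, 0.2]
finger_gap: 0.0005
```

Run:
```python
from h import *
s=monitor.get_state();print(s['contact_force'],s['position'],s['ee_rot'])
im,d,c=snap('side','side6');cv2.imwrite('pics/side6c.png',cv2.resize(im[110:270,190:400,::-1],None,fx=3.7,fy=3.7,interpolation=cv2.INTER_CUBIC))
```

```text
[-0.11564499 -0.22219322  0.21844472] [0.56089339 0.04765364 0.07491442] [-3.14142869  0.00782332 -0.10911263]
```

View pics/side6c.png

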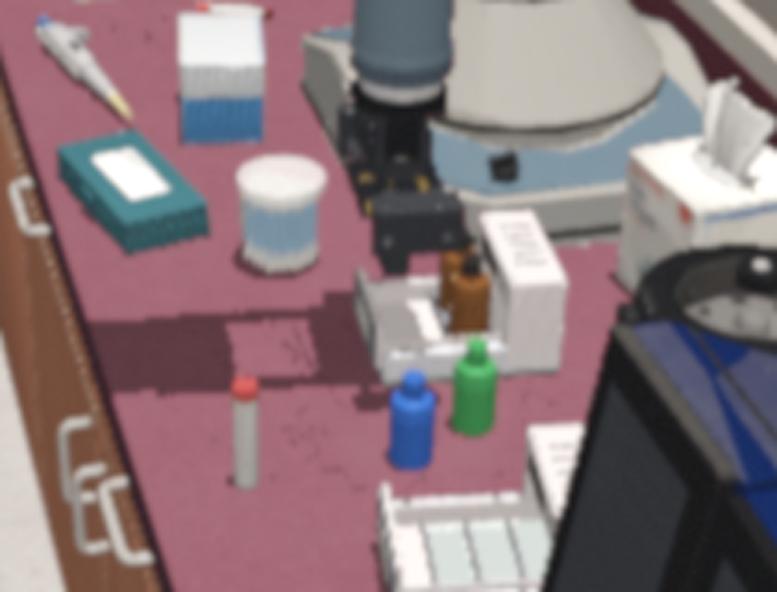

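The fingertip at crop (395,265) is over the free floor behind the lip (360–380, 275), clear of the bottles. Descending with 3 mm more in +x.

Emit:
step_arm(
  commands=[
    [[3, 0, 0, 0, 0, 0, 0], [3, 0, 10, 0, 0, 0, 0], [3, 0, 20, 0, 0, 0, 0], [3, 0, 30, 0, 0, 0, 0], [3, 0, 39, 0, 0, 0, 0], [3, 0, 39, 0, 0, 0, 0]],
  ],
)

```text
time_s: 11.05
position: [0.5647, 0.0474, 0.0368]
ee_rot: [-3.141, 0.006, -0.109]
contact_force: [-0.3, 0.2, 1.3]
finger_gap: 0.0003
```

Emit:
step_arm(
  commands=[
    [[-2, 0, 0, 0, 0, 0, 0], [-4, 0, 0, 0, 0, 0, 0], [-6, 0, 0, 0, 0, 0, 0], [-8, 0, 0, 0, 0, 0, 0], [-10, 0, 0, 0, 0, 0, 0], [-12, 0, 0, 0, 0, 0, 0], [-14, 0, 0, 0, 0, 0, 0], [-16, 0, 0, 0, 0, 0, 0], [-18, 0, 0, 0, 0, 0, 0]],
  ],
)

```text
time_s: 12.18
position: [0.5469, 0.0493, 0.037]
ee_rot: [-3.141, 0.006, -0.109]
contact_force: [2.1, 0.4, -0.2]
finger_gap: -0.0001
```

Run:
```python
from h import *
s=monitor.get_state();print(s['contact_force'],s['position'],s['ee_rot'])
snap('wrist','w7');snap('top','top7')
for f in('w7','top7'):
    a,b=lip(f,(.542,.051),-.107,r=(-.08,.02))
    if len(a):print(f,len(a),np.round(np.percentile(a,[2,50,98]),4))
```

```text
[ 2.09442806  0.3831329  -0.16710025] [0.54687537 0.04931562 0.03697305] [-3.14142249  0.00568579 -0.10900679]
w7 4 [0.0152 0.0154 0.0154]
```

View pics/w7.png

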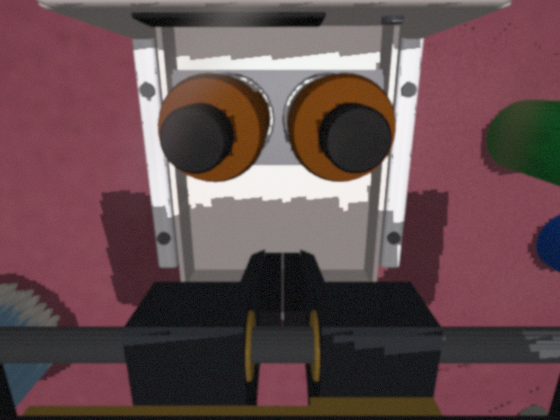

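The finger is hooked and the tray is moving: force +2 N, about 8.5 mm out, both bottles upright in their wells at (215,125) and (340,125). Continuing slowly.

Emit:
step_arm(
  commands=[
    [[-1.5, 0, 0, 0, 0, 0, 0], [-4, 0, 0, 0, 0, 0, 0], [-6.5, 0, 0, 0, 0, 0, 0], [-9, 0, 0, 0, 0, 0, 0], [-11.5, 0, 0, 0, 0, 0, 0], [-14, 0, 0, 0, 0, 0, 0], [-16.5, 0, 0, 0, 0, 0, 0], [-19, 0, 0, 0, 0, 0, 0], [-21.5, 0, 0, 0, 0, 0, 0], [-24, 0, 0, 0, 0, 0, 0], [-26.5, 0, 0, 0, 0, 0, 0], [-28, 0, 0, 0, 0, 0, 0]],
  ],
)

```text
time_s: 13.78
position: [0.5186, 0.0524, 0.0371]
ee_rot: [-3.141, 0.006, -0.109]
contact_force: [2.5, 0.1, -1.2]
finger_gap: 0.0004
```

Emit:
step_arm(
  commands=[
    [[-1.5, 0, 0, 0, 0, 0, 0], [-4, 0, 0, 0, 0, 0, 0], [-6.5, 0, 0, 0, 0, 0, 0], [-9, 0, 0, 0, 0, 0, 0], [-11.5, 0, 0, 0, 0, 0, 0], [-14, 0, 0, 0, 0, 0, 0], [-16.5, 0, 0, 0, 0, 0, 0], [-19, 0, 0, 0, 0, 0, 0], [-21.5, 0, 0, 0, 0, 0, 0], [-24, 0, 0, 0, 0, 0, 0], [-26, 0, 0, 0, 0, 0, 0], [-27, 0, 0, 0, 0, 0, 0]],
  ],
)

```text
time_s: 15.28
position: [0.4917, 0.0554, 0.0373]
ee_rot: [-3.141, 0.006, -0.109]
contact_force: [1.0, -0.1, -1.4]
finger_gap: 0.0002
```

Emit:
step_arm(
  commands=[
    [[-0.5, 0, 0, 0, 0, 0, 0], [-1, 0, 0, 0, 0, 0, 0], [-1.5, 0, 0, 0, 0, 0, 0]],
  ],
)

```text
time_s: 15.65
position: [0.4902, 0.0556, 0.0374]
ee_rot: [-3.141, 0.006, -0.109]
contact_force: [1.8, -0.0, -1.1]
finger_gap: 0.0003
```

Emit:
step_arm(
  commands=[
    [[-0.5, 0, 0, 0, 0, 0, 0], [-1, 0, 0, 0, 0, 0, 0], [-1.5, 0, 0, 0, 0, 0, 0]],
  ],
)

```text
time_s: 16.02
position: [0.4886, 0.0557, 0.0373]
ee_rot: [-3.141, 0.006, -0.109]
contact_force: [1.4, 0.5, -0.6]
finger_gap: 0.0006
```

Emit:
step_arm(
  commands=[
    [[-0.5, 0, 0, 0, 0, 0, 0], [-1, 0, 0, 0, 0, 0, 0]],
  ],
)

```text
time_s: 16.27
position: [0.4876, 0.0558, 0.0374]
ee_rot: [-3.141, 0.006, -0.109]
contact_force: [1.5, -0.2, -1.3]
finger_gap: 0.0004
```

Emit:
step_arm(
  commands=[
    [[-0.5, 0, 0, 0, 0, 0, 0], [-1, 0, 0, 0, 0, 0, 0]],
  ],
)

```text
time_s: 16.52
position: [0.4866, 0.0559, 0.0373]
ee_rot: [-3.141, 0.006, -0.109]
contact_force: [2.3, 0.1, -1.5]
finger_gap: 0.0006
```

Emit:
step_arm(
  commands=[
    [[-0.5, 0, 0, 0, 0, 0, 0], [-1, 0, 0, 0, 0, 0, 0]],
  ],
)

```text
time_s: 16.77
position: [0.4855, 0.0561, 0.0373]
ee_rot: [-3.142, 0.006, -0.109]
contact_force: [1.0, -0.6, -0.8]
finger_gap: 0.0001
```

Emit:
step_arm(
  commands=[
    [[-0.5, 0, 0, 0, 0, 0, 0], [-1, 0, 0, 0, 0, 0, 0]],
  ],
)

```text
time_s: 17.02
position: [0.4851, 0.0561, 0.0375]
ee_rot: [-3.141, 0.005, -0.109]
contact_force: [4.9, -0.9, -3.9]
finger_gap: 0.0008
```

Emit:
step_arm(
  commands=[
    [[-0.5, 0, 0, 0, 0, 0, 0], [-1, 0, 0, 0, 0, 0, 0]],
  ],
)

```text
time_s: 17.27
position: [0.4851, 0.0561, 0.0377]
ee_rot: [-3.141, 0.003, -0.109]
contact_force: [6.7, -1.4, -5.0]
finger_gap: 0.0006
```

Emit:
step_arm(
  commands=[
    [[-0.5, 0, 0, 0, 0, 0, 0], [-1, 0, 0, 0, 0, 0, 0]],
  ],
)

```text
time_s: 17.52
position: [0.4851, 0.0561, 0.0379]
ee_rot: [-3.141, 0.0, -0.109]
contact_force: [8.6, 0.1, -6.4]
finger_gap: 0.0003
```

Stopped at the hard stop: the TCP stalled at 0.4851 with about 9 N, and the estimated opening is 70 mm. Unhooking by moving inward, lifting, then retreating.

Emit:
step_arm(
  commands=[
    [[3, 0, 0, 0, 0, 0, 0], [6, 0, 0, 0, 0, 0, 0], [7, 0, 0, 0, 0, 0, 0], [7, 0, -10, 0, 0, 0, 0], [7, 0, -30, 0, 0, 0, 0], [7, 0, -70, 0, 0, 0, 0], [7, 0, -120, 0, 0, 0, 0], [7, 0, -170, 0, 0, 0, 0], [-30, 0, -180, 0, 0, 0, 0], [-70, 0, -180, 0, 0, 0, 0], [-90, 0, -180, 0, 0, 0, 0], [-90, 0, -180, 0, 0, 0, 0]],
  ],
)

```text
time_s: 19.02
position: [0.3949, 0.0661, 0.2185]
ee_rot: [-3.141, -0.001, -0.109]
contact_force: [0.9, -0.1, -0.0]
finger_gap: 0.0005
```

Run:
```python
from h import *
s=monitor.get_state();print(s['contact_force'],s['position'])
w=snap('wrist','w8')[0];snap('top','top8');sd=snap('side','side8')[0]
for f,L,y in(('w8',(.542,.051),-.107),('top8',(.542,.051),-.107),('top0',(.542,.051),-.107),('top8',(.419,-.234),-.171)):
    a,b=lip(f,L,y,r=(-.09,.07))
    if len(a):print(f,L,len(a),np.round(np.percentile(a,[2,50,98]),4))
x=cv2.resize(sd[90:270,190:400],(490,420),interpolation=cv2.INTER_CUBIC)
cv2.imwrite('pics/fin.png',cv2.resize(np.hstack([w,x]),None,fx=.75,fy=.75)[:,:,::-1])
```

```text
[ 0.8646617  -0.09204841 -0.02191666] [0.39494314 0.06606179 0.21854685]
w8 (0.542, 0.051) 753 [-0.0745 -0.0705 -0.068 ]
top8 (0.542, 0.051) 2 [-0.0737 -0.0735 -0.0734]
top0 (0.542, 0.051) 30 [-0.0085 -0.0048 -0.0022]
top8 (0.419, -0.234) 37 [0.0448 0.0494 0.0523]
```

View pics/fin.png

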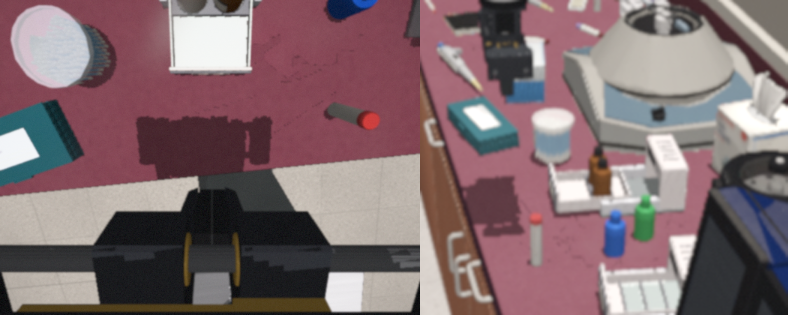

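The bottle tray is 70.5 mm out by the wrist camera. Both bottles are standing, and the slide tray, vial, buds and look-alike bottles are unmoved. Handing in.

```bash
python3 -c "
from h import *
print(arm.sign_off())"
```

```text
the job is handed in; nothing more can be done
None
```

I pushed the slide tray home first, then drew the bottle tray out to its stop, and handed the job in at about 19 s of robot time.

- **Slide tray:** I pushed it with shut fingertips at the middle of its face until it stalled at the stop with about 9 N. The top view shows the lip moved about 53 mm, within 1 mm of that again in the last picture.
- **Bottle tray:** I hooked the fingertips about 17 mm below the lip's top edge, from behind, and drew it out slowly until it stalled at about 9 N sideways (11 N total). The wrist depth puts the lip 70.5 mm out, against the 70 mm stop.
- **Bottles and bystanders:** In the last pictures both bottles stand in their wells. The vial, buds, green slides case and look-alike bottles look where they were. The puck is not in the last pictures I viewed, but the arm did not go near it. The gripper ended clear of everything, with no contact force beyond noise.

**Disagreement:** the top camera read the lips about 4–5 mm nearer the robot than the wrist camera did. I relied on the wrist depth and the stall at each stop instead. In the final top view only 2 points fell on the bottle lip, so that check is weak, though it agrees roughly (about 69 mm of movement).

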